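Clip the lamp batteries into the van's charging dock and start the charge

ROBOT

A 6-joint arm with a two-finger parallel gripper is mounted at the origin on the work surface. World frame = base frame: x ahead of the robot, y to its left, z up, the work surface at z = 0. Lengths are in mm, angles in rad, forces in N, time in s.
With the tool pointing down it reaches from about 350 to 875 mm from the base axis. Payload 4.2 kg.
Tool frame: the origin (TCP) lies at the very end of the fingers, on their centre line; the grasp point (between the pads) lies 19 mm behind it; z points along the fingers, y is the direction in which the jaws open and shut (so a half turn about z gives the same grasp; the last joint's range is limited). The gripper opens to 85 mm and grips with 20 to 120 N. Pads are 22 mm wide; open, the fingers measure 114 mm over their backs; the gripper's body (76 mm by 85 mm) begins 54 mm behind the grasp point. The pads swing forward as they close: fully open they stand 13 mm farther back than shut.
Start: joints at [-0.999, 0.385, 0.008, 0, -1.194, -0.259], TCP at [192.343, -594.646, 231.312] pointing down, gripper open.
Joint ranges: [-3.14, 3.14], [-1.21, 2.06], [-1.07, 1.41], [-3.16, 2.05], [-2.99, -0.16], [-3.1, 3.1]. Speed limits (rad/s): [2.79, 2.79, 3.14, 3.14, 3.14, 3.14].

INTERFACE

Orientations are given as a unit quaternion [x, y, z, w].
In Python, from bench import arm gives the robot as it stands.
- The arm moves only by the tool apply_moves, never from a script. Its argument "plan" is one flat list of numbers, 5 for each row, row after row: the gripper's target within -1 to 1 (shut at 1, half-way at 0, fully open at -1), then the shift along the world's x, y, z in m, then the turn about the world's z in degrees. A call has 1 to 8 rows; each row is the pose to reach, as a shift and turn from the pose commanded when the call began; what a row does not reach only later rows make up. A row lasts 1/12 s, in which the tool goes at most 41.7 mm and 7.16 degrees, less where a joint would pass 70% of its speed; a pose out of reach is approached as far as the arm can. A call with a gripper value outside its range is refused whole. The fingers move at their own pace and stop on an object; the grip force is fixed at half the most. Time passes only in rows, so rows that repeat a pose let the fingers close. It gives the time, the measured TCP pose, the force and the opening at its end, in the units of the state.
- arm.read_state(): the state, without advancing time (a new reading comes with each control period).
- arm.get_image(name): name is "scene" or "top" or "wrist"; returns a dict with "color" (384x512x3 uint8, red, green, blue), "range_z" (384x512 float32, mm along the optical axis (not along the pixel's ray), 0 where there is no reading), "camera_matrix" (3x3 intrinsics, pixels), "camera_from_world" (4x4, takes a point from world to camera coordinates); the wrist camera has in their place "mount" (4x4, takes a point from camera to tool coordinates, whose origin is the TCP and whose axes are the flange's). Camera axes: x right, y down, z forward; pixel columns grow to the right and rows downward; lengths in mm; the calibration is good to about 2 mm. The wrist camera is an equidistant fisheye: a pixel r from the principal point sees the ray r / f radians off the axis. A picture is of the moment at which its call begins: read the wrist's pose just before it.
- arm.job_done(): hands the job in, once; it reports no verdict.
The state is a dict: "clock": time; "joints": joint angles; "joint_vel": joint speeds; "joint_efforts": joint torques, N m; "position": TCP position; "ee_rot": TCP orientation; "contact_force": force on the tool from outside, world axes, zero at the start; "wrist_torque": the same for the moment, N m; "gripper_width": finger opening in mm.
Only numpy, scipy, OpenCV 4.12 (cv2) and the standard library are available. Lean on these libraries where they do the work, as an engineer would, in place of code of your own. Each camera call takes 0.05 s, during which the arm holds its last target.

TASK

Get the lamp batteries on charge before the van drives off: set every battery pack lying on the fingerprint kit's top into a bay of its own in the charging dock and push it straight down until the spring hooks at both its ends click over it, then press the dock's keys one at a time, first the round power key, then the square cell-check key, then the long bar to start. Also push the grey bin the packs came out of back fully upright, and leave the magnifier, dropper bottle, inspection mirror and lens cap where they are.

Things in the scene. Friction and masses are not known exactly. Their poses are not given: they have to be found in the camera images.
- pack1_mid (a point): lamp battery pack (absent in some starts), about 0.25 kg, all alike and the same both ways round: dark body 84 mm long (its x) x 46 wide (y) x 28 high, on it, centred, a lighter ribbed grip block 44 (x) x 22 (y) x 32 high; 60 mm high in all. Point: its centre, 30 mm above its flat base; z up
- pack2_mid (a point): lamp battery pack (absent in some starts), about 0.25 kg, all alike and the same both ways round: dark body 84 mm long (its x) x 46 wide (y) x 28 high, on it, centred, a lighter ribbed grip block 44 (x) x 22 (y) x 32 high; 60 mm high in all. Point: its centre, 30 mm above its flat base; z up
- pack3_mid (a point): lamp battery pack (absent in some starts), about 0.25 kg, all alike and the same both ways round: dark body 84 mm long (its x) x 46 wide (y) x 28 high, on it, centred, a lighter ribbed grip block 44 (x) x 22 (y) x 32 high; 60 mm high in all. Point: its centre, 30 mm above its flat base; z up
- pack4_mid (a point): lamp battery pack (absent in some starts), about 0.25 kg, all alike and the same both ways round: dark body 84 mm long (its x) x 46 wide (y) x 28 high, on it, centred, a lighter ribbed grip block 44 (x) x 22 (y) x 32 high; 60 mm high in all. Point: its centre, 30 mm above its flat base; z up
- dock_top (a point): charging dock, charcoal block 160 (x) x 260 (y) x 26 mm high, fixed: centre of its top face (= bay floor). x from key side to far side, y to its left, z up. 4 bays, centres at x 22 mm and y 90, 30, -30, -90 mm, a pack's length along x, its centre 30 mm above this face when home. Rounded ribs 8 wide, 12 mm high between bays leave a pack 3 mm play each side
- hook1_near (a joint): off-white spring hook at the key-side (-x) end of bay 1 (1 = leftmost, +y): 0 rad upright, free or clicked over a pack; about 0.1 while a pack spreads it. 51 mm high over the bay floor; nose 29 to 33 mm up reaches 3.5 mm over the pack's body, sloped above to take a pack up to 4 mm off. A pack needs 10 to 18 N to go in
- hook1_far (a joint): off-white spring hook at the far (+x) end of bay 1 (1 = leftmost, +y): 0 rad upright, free or clicked over a pack; about 0.1 while a pack spreads it. 51 mm high over the bay floor; nose 29 to 33 mm up reaches 3.5 mm over the pack's body, sloped above to take a pack up to 4 mm off. A pack needs 10 to 18 N to go in
- hook2_near (a joint): off-white spring hook at the key-side (-x) end of bay 2 (1 = leftmost, +y): 0 rad upright, free or clicked over a pack; about 0.1 while a pack spreads it. 51 mm high over the bay floor; nose 29 to 33 mm up reaches 3.5 mm over the pack's body, sloped above to take a pack up to 4 mm off. A pack needs 10 to 18 N to go in
- hook2_far (a joint): off-white spring hook at the far (+x) end of bay 2 (1 = leftmost, +y): 0 rad upright, free or clicked over a pack; about 0.1 while a pack spreads it. 51 mm high over the bay floor; nose 29 to 33 mm up reaches 3.5 mm over the pack's body, sloped above to take a pack up to 4 mm off. A pack needs 10 to 18 N to go in
- hook3_near (a joint): off-white spring hook at the key-side (-x) end of bay 3 (1 = leftmost, +y): 0 rad upright, free or clicked over a pack; about 0.1 while a pack spreads it. 51 mm high over the bay floor; nose 29 to 33 mm up reaches 3.5 mm over the pack's body, sloped above to take a pack up to 4 mm off. A pack needs 10 to 18 N to go in
- hook3_far (a joint): off-white spring hook at the far (+x) end of bay 3 (1 = leftmost, +y): 0 rad upright, free or clicked over a pack; about 0.1 while a pack spreads it. 51 mm high over the bay floor; nose 29 to 33 mm up reaches 3.5 mm over the pack's body, sloped above to take a pack up to 4 mm off. A pack needs 10 to 18 N to go in
- hook4_near (a joint): off-white spring hook at the key-side (-x) end of bay 4 (1 = leftmost, +y): 0 rad upright, free or clicked over a pack; about 0.1 while a pack spreads it. 51 mm high over the bay floor; nose 29 to 33 mm up reaches 3.5 mm over the pack's body, sloped above to take a pack up to 4 mm off. A pack needs 10 to 18 N to go in
- hook4_far (a joint): off-white spring hook at the far (+x) end of bay 4 (1 = leftmost, +y): 0 rad upright, free or clicked over a pack; about 0.1 while a pack spreads it. 51 mm high over the bay floor; nose 29 to 33 mm up reaches 3.5 mm over the pack's body, sloped above to take a pack up to 4 mm off. A pack needs 10 to 18 N to go in
- key_round (a joint): round power key, 24 mm across (the left one), centre at x -58, y 75 mm from the dock point, top 9 mm above the dock's top, on the dock's side towards the robot. Travel straight down: 0 m up, 0.005 m fully down (about 5 N); springs back; counts as pressed beyond 0.0035 m
- key_square (a joint): square cell-check key, 22 mm (the middle one), centre at x -58, y 22 mm from the dock point, top 9 mm above the dock's top, on the dock's side towards the robot. Travel straight down: 0 m up, 0.005 m fully down (about 5 N); springs back; counts as pressed beyond 0.0035 m
- key_bar (a joint): long bar start key, 22 x 60 mm (the right one), centre at x -58, y -55 mm from the dock point, top 9 mm above the dock's top, on the dock's side towards the robot. Travel straight down: 0 m up, 0.005 m fully down (about 5 N); springs back; counts as pressed beyond 0.0035 m
- bin_lip (a point): middle of the upper front edge (rolled lip, robot's side) of the grey tilting bin at the left end, 0.35 kg tub 100 deep x 136 wide x 110 mm high on steel pivots; bin upright: lip 130 mm above the kit's top. The axes tilt with the bin
- bin (a joint): tilt of the bin: 0 rad upright (shut, against its stop), up to 0.75 rad as its top tips towards the robot (-x). Pivot along y, with the bin upright 38 mm beyond (+x) and 85 mm below the lip; it stays where it is left; a level push of 2 to 5 N near the lip moves it
- magnifier: magnifier with walnut handle, 205 mm long, lens ring 84 mm across and 10 mm thick, lying flat at the right end; origin: underside, where handle meets ring
- dropper: cobalt glass dropper bottle, 42 mm across, 103 mm high, upright at the back left; origin: centre of its underside
- mirror: telescoping inspection mirror, 220 mm long, lying at the back; origin: underside, near the middle
- lens_cap: black lens cap, disc 62 mm across, 12 mm high, at the front right; origin: centre of its underside
- kit: fingerprint kit drawer unit with ridged olive-green top, 420 x 1000 x 70 mm, fixed: its top, on which all stands, is 70 mm above the counter; origin: centre of its underside
Things that resemble listed ones, but are neither listed nor needed, are in the scene too. Leave any red or yellow look-alike of the part that bears pack4_mid alone.

How it is judged (in metres and radians):
On the way, in this order (a step that is already met when the one before it is completed fails the run):
1. every pack present is fully down in a bay of the dock with both hooks sprung back over it (x of pack1_mid in the frame of dock_top between 0.016 and 0.028 m and z of pack1_mid in the frame of dock_top between 0.026 and 0.033 m and angle between the x axis of each of pack1_mid, pack2_mid, pack3_mid, pack4_mid and the x axis of dock_top, either way round below 0.1 rad and angle between each of pack1_mid, pack2_mid, pack3_mid, pack4_mid's own z axis and vertical below 0.08 rad and (y of pack1_mid in the frame of dock_top between 0.084 and 0.096 m or y of pack1_mid in the frame of dock_top between 0.024 and 0.036 m or y of pack1_mid in the frame of dock_top between -0.036 and -0.024 m or y of pack1_mid in the frame of dock_top between -0.096 and -0.084 m) and x of pack2_mid in the frame of dock_top between 0.016 and 0.028 m and z of pack2_mid in the frame of dock_top between 0.026 and 0.033 m and (y of pack2_mid in the frame of dock_top between 0.084 and 0.096 m or y of pack2_mid in the frame of dock_top between 0.024 and 0.036 m or y of pack2_mid in the frame of dock_top between -0.036 and -0.024 m or y of pack2_mid in the frame of dock_top between -0.096 and -0.084 m) and x of pack3_mid in the frame of dock_top between 0.016 and 0.028 m and z of pack3_mid in the frame of dock_top between 0.026 and 0.033 m and (y of pack3_mid in the frame of dock_top between 0.084 and 0.096 m or y of pack3_mid in the frame of dock_top between 0.024 and 0.036 m or y of pack3_mid in the frame of dock_top between -0.036 and -0.024 m or y of pack3_mid in the frame of dock_top between -0.096 and -0.084 m) and x of pack4_mid in the frame of dock_top between 0.016 and 0.028 m and z of pack4_mid in the frame of dock_top between 0.026 and 0.033 m and (y of pack4_mid in the frame of dock_top between 0.084 and 0.096 m or y of pack4_mid in the frame of dock_top between 0.024 and 0.036 m or y of pack4_mid in the frame of dock_top between -0.036 and -0.024 m or y of pack4_mid in the frame of dock_top between -0.096 and -0.084 m) and value of joint each of hook1_near, hook1_far, hook2_near, hook2_far, hook3_near, hook3_far, hook4_near, hook4_far below 0.04 rad), for 0.2 s.
2. then the round power key is pressed (value of joint key_round above 0.0035 m), for 0.04 s.
3. then the square cell-check key is pressed (value of joint key_square above 0.0035 m), for 0.04 s.
4. then the long bar start key is pressed (value of joint key_bar above 0.0035 m), for 0.04 s.
At the end, for the whole second after the job is handed in: every pack present stands in a bay, within 6 mm of the bay's centre in each direction, within 0.1 rad of its direction, upright and down to within 3 mm of the floor, all hooks back upright (under 0.04 rad), all keys up again, and the bin upright to within 0.06 rad (all of step 1 and value of joint bin below 0.06 rad and value of joint each of key_round, key_square, key_bar below 0.002 m); the robot touches nothing.
It fails at once if the magnifier, dropper bottle, inspection mirror or lens cap is moved more than 3 cm (distance of any of magnifier, dropper, mirror, lens_cap from where it was at the start of the episode above 0.03 m).
It fails at once if the dropper bottle is tipped over (angle between dropper's own z axis and vertical above 0.6 rad).
It fails at once if two keys are pressed at once (value of joint each of key_round, key_square above 0.0035 m or value of joint each of key_square, key_bar above 0.0035 m or value of joint each of key_round, key_bar above 0.0035 m).
Of pack1, pack2, pack3, pack4 only 2 to 4 are there at a start; the rules pass over those that are not, and their reading is None.
At some moment in a run one of pack1, pack2, pack3, pack4 may be knocked a few centimetres aside while the robot is not near it.
It also fails if it takes over 210 s, if anything falls off the work surface, if the arm or the gripper's body presses on something with over 40 N, if the wrist force passes 120 N, or if a joint passes its speed limit or range.

## Working session

There is one attempt and no reset: what is moved stays moved. The work goes in short steps, Python scripts to look and compute and a tool call to move; the robot and the scene stay as the last step left them, time stands still between calls to the robot, and variables do not carry over. Pictures are saved under pics/ and viewed, and the job is handed in when it is done.

Besides the shell and the picture viewer there is one more tool, called after "Call:" by a JSON object that holds its "fn" and its "kwargs", one argument or row to a line. apply_moves: Moves the arm, as the interface text tells. Its arguments: {"type":"object","properties":{"plan":{"type":"array","items":{"type":"number"}}},"required":["plan"]}

```bash
mkdir -p pics; ls; cat > h.py <<'E'
import numpy as np, cv2
from bench import arm
def grab(n,tag):
    im=arm.get_image(n); np.savez(f'pics/{tag}.npz',**im)
    cv2.imwrite(f'pics/{tag}.png',cv2.cvtColor(im['color'],cv2.COLOR_RGB2BGR)); return im
def ray(im,u,v,z):
    """pixel -> world point on plane z (mm)"""
    K=im['camera_matrix'];T=np.linalg.inv(im['camera_from_world'])
    d=T[:3,:3]@np.linalg.inv(K)@np.array([u,v,1.]); o=T[:3,3]
    return o+d*(z-o[2])/d[2]
def cloud(im):
    K=im['camera_matrix'];T=np.linalg.inv(im['camera_from_world']);Z=im['range_z']
    v,u=np.mgrid[:Z.shape[0],:Z.shape[1]]
    P=np.stack([(u-K[0,2])/K[0,0]*Z,(v-K[1,2])/K[1,1]*Z,Z],-1)
    W=P@T[:3,:3].T+T[:3,3]; W[Z==0]=np.nan; return W
def big(tag,x0,y0,x1,y1,s):
    a=cv2.imread(f'pics/{tag}.png')[y0:y1,x0:x1]
    cv2.imwrite(f'pics/{tag}_c{x0}_{y0}.png',cv2.resize(a,None,fx=s,fy=s,interpolation=cv2.INTER_CUBIC))
E
python3 - <<'E'
from h import *
print(arm.read_state())
for n in('top','scene'):
    im=grab(n,n+'0');print(n,im['camera_matrix'],im['camera_from_world'].round(3))
E
```

```text
pics
{'clock': 0.0, 'joints': array([-9.99358287e-01,  3.85581552e-01,  6.60880864e-03, -4.96788423e-04,
       -1.19401342e+00, -2.58562941e-01]), 'joint_vel': array([ 0.00210325,  0.00168458,  0.00139544, -0.00310572, -0.00012586,
       -0.00154879]), 'joint_efforts': array([ 1.89903735e-04, -3.92284870e+01,  1.88398558e+01,  4.18595955e+00,
       -4.66084457e-03,  1.41121478e-05]), 'position': array([ 192.18223509, -594.09488084,  230.20017524]), 'ee_rot': array([-1.55709631e-01,  9.87802237e-01,  1.09505976e-03, -2.30186781e-04]), 'contact_force': array([ 0.56828432, -1.40461456,  0.15061079]), 'wrist_torque': array([ 0.04085465, -0.06378513, -0.03357171]), 'gripper_width': 85.53797393338212}
top [[433.47997761   0.         256.87764267]
 [  0.         433.47997761 197.33701556]
 [  0.           0.           1.        ]] [[ 1.100000e-02 -1.000000e+00 -3.000000e-03  7.192300e+01]
 [-9.960000e-01 -1.100000e-02 -9.100000e-02  6.309570e+02]
 [ 9.100000e-02  4.000000e-03 -9.960000e-01  1.486875e+03]
 [ 0.000000e+00  0.000000e+00  0.000000e+00  1.000000e+00]]
scene [[361.52465717   0.         257.57189159]
 [  0.         361.52465717 199.41287802]
 [  0.           0.           1.        ]] [[-8.620000e-01  5.060000e-01  7.000000e-03  5.013370e+02]
 [ 2.900000e-01  5.060000e-01 -8.120000e-01 -1.159630e+02]
 [-4.150000e-01 -6.990000e-01 -5.830000e-01  1.705856e+03]
 [ 0.000000e+00  0.000000e+00  0.000000e+00  1.000000e+00]]
```

View pics/top0.png

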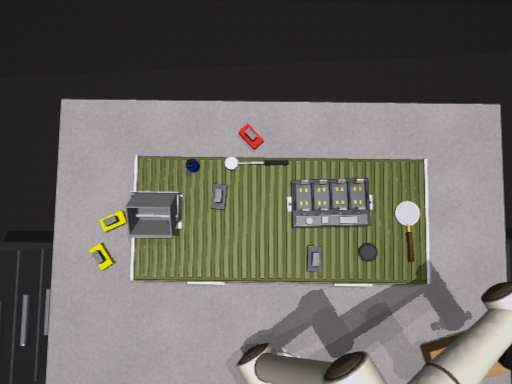

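View pics/scene0.png

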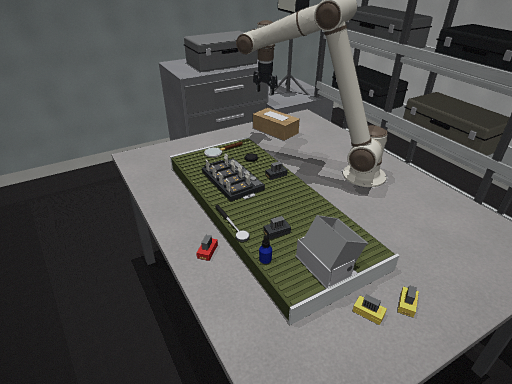

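```bash
python3 - <<'E'
from h import *
big('top0',125,145,435,290,2.55)
big('top0',280,170,380,280,6)
big('scene0',160,130,410,330,3)
E
```

```text
(no output)
```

View pics/top0_c125_145.png

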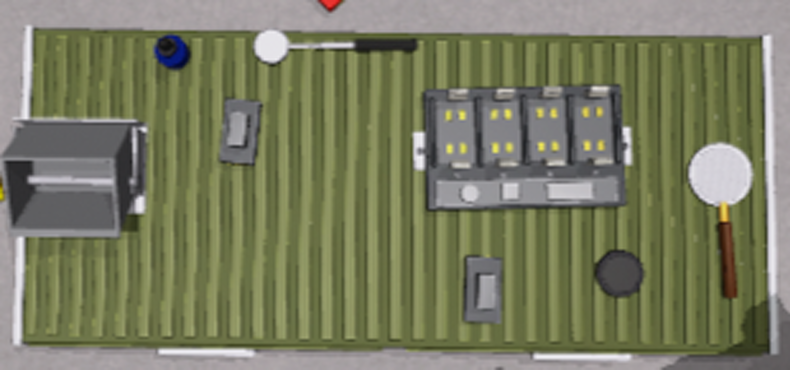

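View pics/top0_c280_170.png

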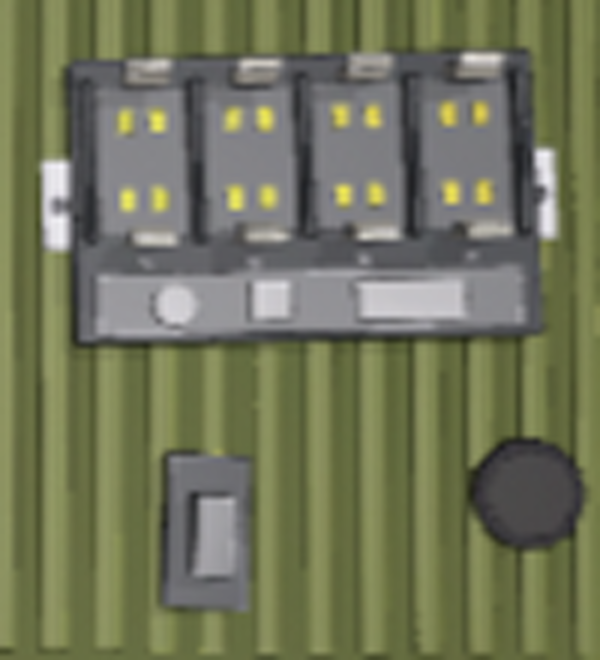

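View pics/scene0_c160_130.png

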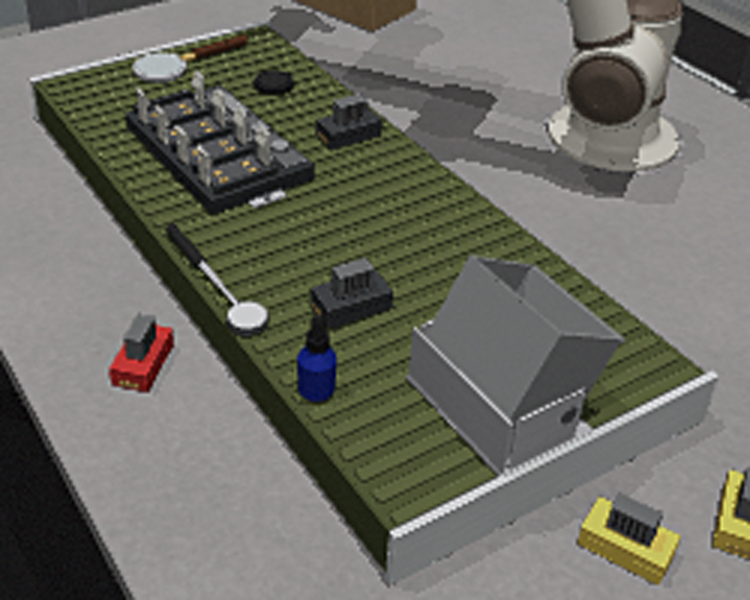

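```bash
python3 - <<'E'
from h import *
im=np.load('pics/top0.npz'); W=cloud(im)
def rep(name,u0,v0,u1,v1,zl,zh):
    S=W[v0:v1,u0:u1].reshape(-1,3); m=(S[:,2]>zl)&(S[:,2]<zh); P=S[m]
    r=cv2.minAreaRect(P[:,:2].astype(np.float32))
    print(name,len(P),'med',np.median(P,0).round(1),'rect c',np.round(r[0],1),'size',np.round(r[1],1),'ang',round(r[2],1))
rep('kit',180,200,280,250,40,85)
rep('A grip',200,180,240,215,120,140)
rep('A all',200,180,240,215,88,140)
rep('B grip',300,240,330,275,120,140)
rep('B all',300,240,330,275,88,140)
rep('dock',285,175,376,232,90,104)
rep('hooks',285,175,376,232,130,160)
rep('bin top',120,185,190,240,130,260)
print(im['color'][196,219],W[196,219])
for uv,z in [((309.5,220.5),105),((325,220),105),((348.5,219.5),105)]: print(ray(im,*uv,z).round(1))
# hooks clusters
mask=((W[...,2]>130)&(W[...,2]<160)).astype(np.uint8); mask[:, :285]=0;mask[:,376:]=0;mask[:170]=0;mask[235:]=0
n,l,s,c=cv2.connectedComponentsWithStats(mask)
for i in range(1,n): print(c[i].round(1),s[i,4],np.median(W[l==i],0).round(1))
E
```

```text
kit 4825 med [530.4 165.2  68.3] rect c [533.7 170.5] size [166.7 335.9] ang 0.7
A grip 97 med [626.7 206.2 129.4] rect c [625.6 207.5] size [23.  42.9] ang 89.1
A all 351 med [623.9 205.6 100. ] rect c [626.2 207.8] size [45.7 84.1] ang 84.5
B grip 97 med [ 423.7 -110.7  130. ] rect c [ 425.1 -110.8] size [20.3 41.9] ang 89.6
B all 365 med [ 425.2 -108.    99.6] rect c [ 423.5 -111.5] size [46.7 82.9] ang 89.6
dock 2981 med [ 607.4 -161.8   96.6] rect c [ 609.9 -165.4] size [160.1 260. ] ang 2.0
hooks 183 med [ 672.1 -181.9  141.3] rect c [ 632.1 -164.3] size [ 98.2 201.9] ang 2.1
bin top 1517 med [576.7 413.9 170.7] rect c [562.7 412.9] size [149.2 157.4] ang 0.7
[163 162 167] [623.31303659 201.9187905  135.48385402]
[548.2 -95.9 105. ]
[ 550.5 -147.1  105. ]
[ 553.  -224.7  105. ]
[340.7 180.8] 27 [ 676.7 -193.4  141.7]
[359.2 180.5] 28 [ 678.5 -252.5  140.9]
[304.2 181.4] 26 [673.7 -74.3 143.6]
[322.2 181.4] 26 [ 674.6 -132.3  142.4]
[323.1 208.4] 17 [ 587.6 -135.1  141. ]
[341.5 208. ] 22 [ 588.4 -195.2  140.9]
[360.3 207.4] 16 [ 590.6 -256.4  141.2]
[304.7 209. ] 21 [583.6 -76.7 140.4]
```

```bash
cat >> h.py <<'E'
def pca(W,u0,v0,u1,v1,zl,zh):
    S=W[v0:v1,u0:u1].reshape(-1,3);P=S[(S[:,2]>zl)&(S[:,2]<zh)][:,:2]
    mn=P.mean(0);w,V=np.linalg.eigh(np.cov((P-mn).T));a=np.degrees(np.arctan2(V[1,1],V[0,1]));a=(a+90)%180-90
    R=cv2.minAreaRect(P.astype(np.float32))
    return len(P),mn.round(1),round(a,1),np.round(R[0],1),np.round(R[1],1),round(R[2],1)
E
python3 - <<'E'
from h import *
im=np.load('pics/top0.npz'); W=cloud(im)
for n,b in(('A',(200,180,240,215)),('B',(300,240,330,275))):
    print(n,pca(W,*b,88,140),pca(W,*b,120,140))
im=np.load('pics/scene0.npz'); W2=cloud(im)
for n,c in(('A',(626,208)),('B',(424,-111)),('dock',(610,-165)),('bin',(570,413))):
  r=70 if n in 'AB' else 170
  m=(abs(W2[...,0]-c[0])<r)&(abs(W2[...,1]-c[1])<r)
  for zl,zh in ((120,140),(90,104),(135,160),(180,260)):
    P=W2[m&(W2[...,2]>zl)&(W2[...,2]<zh)]
    if len(P)>5:
      q=cv2.minAreaRect(P[:,:2].astype(np.float32));print(n,zl,len(P),np.round(q[0],1),np.round(q[1],1),round(q[2],1),P[:,2].max().round(1))
E
```

```text
A (351, array([624.8, 206.6]), np.float64(-5.9), array([626.2, 207.8]), array([45.7, 84.1]), 84.5) (97, array([625.9, 207.3]), np.float64(-5.2), array([625.6, 207.5]), array([23. , 42.9]), 89.1)
B (365, array([ 424.8, -109.2]), np.float64(-1.4), array([ 423.5, -111.5]), array([46.7, 82.9]), 89.6) (97, array([ 425. , -110.6]), np.float64(0.7), array([ 425.1, -110.8]), array([20.3, 41.9]), 89.6)
A 120 80 [626.9 209.4] [22.9 44.4] 84.5 132.4
A 90 176 [628.1 208.8] [47.3 85.5] 85.4 103.7
B 120 44 [ 425.8 -110.5] [26.8 44.1] 88.6 133.8
B 90 108 [ 426.5 -108.8] [51.6 88.2] 86.3 103.8
dock 120 145 [ 563.2 -166. ] [238.8 203.3] 2.5 139.9
dock 90 1001 [ 569.9 -166.2] [251.2 261.1] 3.6 104.0
dock 135 86 [ 633.2 -163.9] [ 98.9 202.8] 1.6 151.6
bin 120 503 [641.6 393.7] [107.  290.3] 35.9 140.0
bin 90 203 [640.5 404.4] [ 81.2 250.4] 30.9 103.8
bin 135 826 [626.  406.5] [172.3 274.9] 75.8 160.0
bin 180 843 [554.  413.2] [140.4 105.1] 89.9 224.6
```

Call:
{"fn": "apply_moves", "kwargs": {
  "plan": [-1,0.03,0.06,0.02,-2,-1,0.05,0.11,0.02,-5,-1,0.07,0.15,0.02,-8,-1,0.09,0.19,0.02,-11,-1,0.11,0.23,0.02,-14,-1,0.13,0.27,0.02,-18,-1,0.14,0.3,0.02,-18,-1,0.14,0.3,0.02,-18]
}}

```text
clock: 0.77
position: [332.4, -292.7, 251.1]
ee_rot: [0.001, 1.0, 0.0, -0.0]
contact_force: [1.3, -0.4, -0.0]
gripper_width: 85.2
```

Call:
{"fn": "apply_moves", "kwargs": {
  "plan": [-1,0.02,0.035,-0.01,0,-1,0.035,0.07,-0.02,0,-1,0.05,0.105,-0.03,0,-1,0.07,0.14,-0.04,0,-1,0.085,0.17,-0.05,0,-1,0.093,0.182,-0.05,0,-1,0.093,0.182,-0.05,0,-1,0.093,0.182,-0.05,0]
}}

```text
clock: 1.43
position: [425.3, -112.0, 200.9]
ee_rot: [-0.0, 1.0, -0.0, -0.001]
contact_force: [-0.1, -0.3, -0.2]
gripper_width: 85.3
```

```bash
python3 - <<'E'
from h import *
print(arm.read_state()['position'])
im=grab('wrist','w1');print(im['camera_matrix'],im['mount'].round(3));grab('top','t1')
E
```

```text
[ 425.29666109 -112.03125825  200.92287527]
[[297.31863964   0.         252.71153955]
 [  0.         297.31863964 189.52737303]
 [  0.           0.           1.        ]] [[   0.      -0.949   -0.314   81.068]
 [   1.       0.      -0.       0.168]
 [   0.      -0.314    0.949 -142.451]
 [   0.       0.       0.       1.   ]]
```

View pics/w1.png

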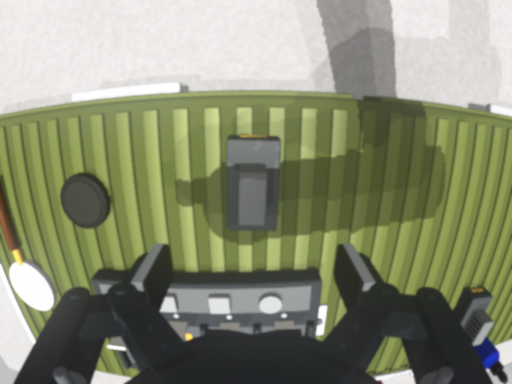

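Call:
{"fn": "apply_moves", "kwargs": {
  "plan": [-1,0,0.001,-0.04,0,-1,0,0.001,-0.075,0,-1,0,0.001,-0.097,0,-1,0,0.001,-0.097,0,1,0,0.001,-0.097,0,1,0,0.001,-0.097,0,1,0,0.001,-0.097,0,1,0,0.001,-0.097,0]
}}

```text
clock: 2.2
position: [426.5, -111.8, 105.9]
ee_rot: [0.001, 1.0, 0.0, 0.002]
contact_force: [0.2, 0.0, 0.9]
gripper_width: 38.7
```

Call:
{"fn": "apply_moves", "kwargs": {
  "plan": [1,0,0,0,0,1,0,0,0,0,1,0,0,0,0]
}}

```text
clock: 2.45
position: [426.1, -111.7, 105.5]
ee_rot: [0.0, 1.0, -0.0, 0.001]
contact_force: [-1.6, 0.1, 5.6]
gripper_width: 20.9
```

Call:
{"fn": "apply_moves", "kwargs": {
  "plan": [1,0,0,0.04,0,1,0,0,0.08,0,1,0,0,0.11,0,1,0.03,-0.01,0.12,0,1,0.06,-0.025,0.12,1.8,1,0.09,-0.04,0.12,1.8,1,0.12,-0.05,0.12,1.8,1,0.15,-0.06,0.12,1.8]
}}

```text
clock: 3.12
position: [575.9, -172.1, 223.4]
ee_rot: [-0.015, 1.0, 0.001, -0.001]
contact_force: [0.3, 0.5, -1.9]
gripper_width: 20.5
```

Call:
{"fn": "apply_moves", "kwargs": {
  "plan": [1,0.03,-0.012,0,0,1,0.057,-0.022,0,0,1,0.057,-0.022,0,0,1,0.057,-0.022,0,0]
}}

```text
clock: 3.45
position: [632.4, -193.7, 221.5]
ee_rot: [-0.015, 1.0, 0.001, -0.002]
contact_force: [-0.2, -0.4, -3.3]
gripper_width: 21.2
```

```bash
python3 - <<'E'
from h import *
print(arm.read_state()['position'],arm.read_state()['ee_rot'])
grab('wrist','w2');im=grab('scene','s2');W=cloud(im)
im=grab('top','t2')
m=(abs(W[...,0]-633)<75)&(abs(W[...,1]+195)<60)&(W[...,2]>170)&(W[...,2]<260)
for zl in range(180,260,6):
  P=W[m&(W[...,2]>zl)&(W[...,2]<zl+6)]
  if len(P):print(zl,len(P),P.min(0).round(0),P.max(0).round(0))
E
```

```text
[ 632.39008201 -193.66514071  221.54203619] [-1.45351092e-02  9.99891978e-01  6.52525179e-04 -2.08249803e-03]
180 1 [ 598. -180.  182.] [ 598. -180.  182.]
186 26 [ 589. -194.  186.] [ 672. -168.  192.]
192 28 [ 591. -211.  192.] [ 677. -167.  198.]
198 31 [ 588. -207.  198.] [ 674. -167.  204.]
204 34 [ 593. -205.  204.] [ 674. -166.  210.]
210 73 [ 588. -217.  210.] [ 673. -166.  216.]
216 28 [ 594. -213.  216.] [ 670. -170.  222.]
222 14 [ 612. -197.  222.] [ 653. -173.  228.]
228 15 [ 611. -201.  229.] [ 653. -168.  234.]
234 12 [ 614. -202.  234.] [ 652. -170.  240.]
240 22 [ 609. -214.  240.] [ 653. -165.  246.]
246 18 [ 619. -212.  246.] [ 651. -166.  252.]
252 15 [ 626. -216.  252.] [ 647. -166.  258.]
258 3 [ 623. -204.  259.] [ 645. -172.  260.]
```

View pics/w2.png

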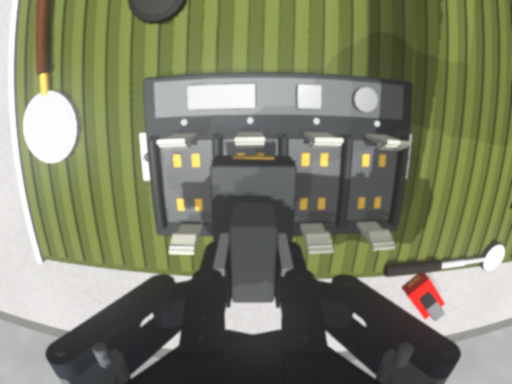

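View pics/s2.png

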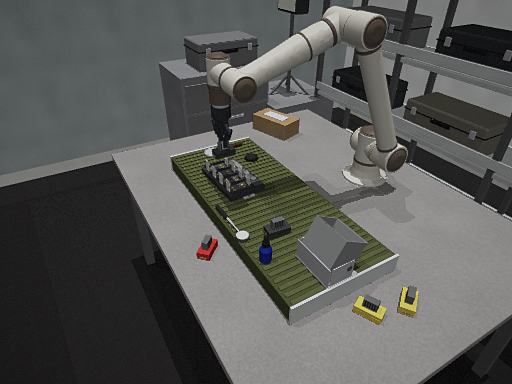

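Call:
{"fn": "apply_moves", "kwargs": {
  "plan": [1,0.0015,-0.001,-0.015,0,1,0.0015,-0.001,-0.03,0,1,0.0015,-0.001,-0.034,0,1,0.0015,-0.001,-0.034,0]
}}

```text
clock: 3.93
position: [632.2, -194.1, 189.3]
ee_rot: [-0.015, 1.0, 0.0, -0.002]
contact_force: [-0.2, -0.7, -2.6]
gripper_width: 21.3
```

```bash
python3 - <<'E'
from h import *
s=arm.read_state();print(s['position'],s['ee_rot'],s['contact_force'])
grab('wrist','w3');big('w3',140,60,420,300,2.8);im=grab('scene','s3');W=cloud(im)
big('s3',180,110,300,210,6)
m=(abs(W[...,0]-633)<60)&(abs(W[...,1]+195)<40)
for zl in range(150,222,6):
  P=W[m&(W[...,2]>zl)&(W[...,2]<zl+6)]
  if len(P):print(zl,len(P),P.min(0).round(0),P.max(0).round(0))
E
```

```text
[ 632.22819718 -194.09655091  189.34750263] [-1.51674135e-02  9.99883703e-01  3.23529680e-04 -1.55747372e-03] [-0.21650098 -0.72019073 -2.57599678]
150 2 [ 625. -174.  155.] [ 653. -172.  155.]
156 28 [ 594. -215.  156.] [ 674. -169.  162.]
162 30 [ 592. -213.  162.] [ 676. -168.  168.]
168 31 [ 593. -212.  168.] [ 675. -167.  174.]
174 31 [ 588. -217.  174.] [ 675. -167.  180.]
180 82 [ 590. -216.  180.] [ 675. -165.  186.]
186 12 [ 601. -195.  186.] [ 654. -179.  192.]
192 10 [ 614. -194.  193.] [ 654. -176.  197.]
198 17 [ 614. -206.  198.] [ 653. -169.  204.]
204 15 [ 612. -201.  204.] [ 654. -166.  210.]
210 22 [ 611. -207.  210.] [ 655. -166.  216.]
216 15 [ 629. -209.  216.] [ 652. -168.  222.]
```

View pics/w3_c140_60.png

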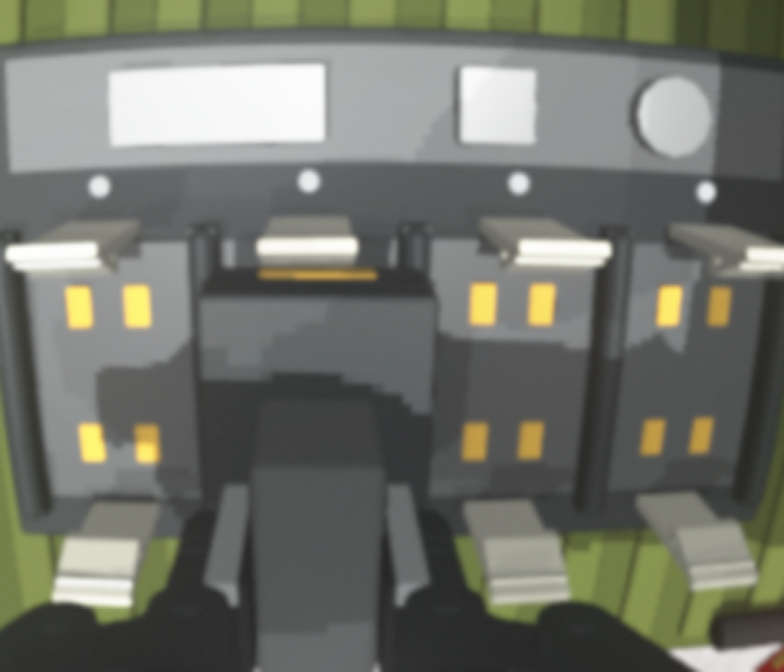

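View pics/s3_c180_110.png

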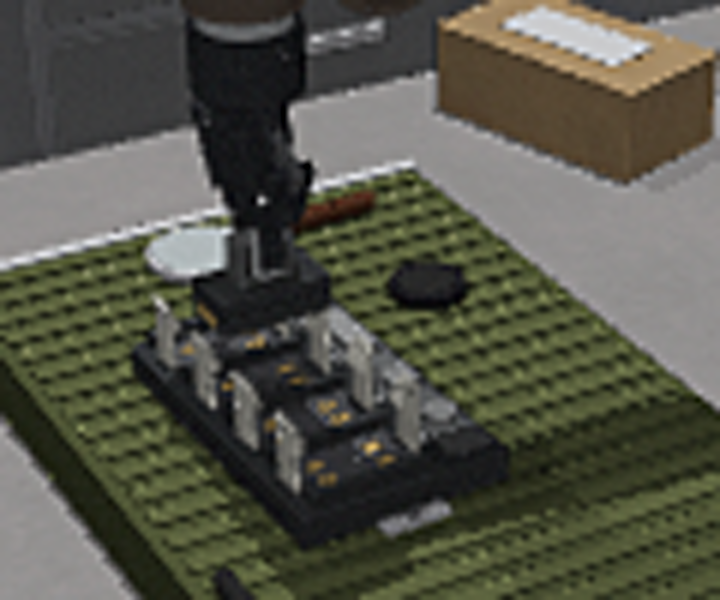

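Call:
{"fn": "apply_moves", "kwargs": {
  "plan": [1,0.0005,-0.0015,-0.006,0,1,0.0005,-0.0015,-0.014,0,1,0.0005,-0.0015,-0.02,0,1,0.0005,-0.0015,-0.026,0,1,0.0005,-0.0015,-0.026,0]
}}

```text
clock: 4.45
position: [634.8, -196.6, 164.7]
ee_rot: [-0.015, 1.0, -0.001, 0.001]
contact_force: [0.7, -1.3, 1.6]
gripper_width: 21.0
```

Call:
{"fn": "apply_moves", "kwargs": {
  "plan": [1,0,0,-0.004,0,1,0,0,-0.008,0,1,0,0,-0.012,0,1,0,0,-0.016,0,1,0,0,-0.016,0]
}}

```text
clock: 4.87
position: [634.2, -196.1, 147.1]
ee_rot: [-0.015, 1.0, 0.0, -0.0]
contact_force: [1.4, -0.7, -1.8]
gripper_width: 21.1
```

```bash
python3 - <<'E'
from h import *
for i in range(2):
  s=arm.read_state();print(s['clock'],s['position'],s['contact_force'],s['wrist_torque'],s['ee_rot'])
  grab('wrist','w4')
big('w4',140,60,420,300,2.8)
E
```

```text
4.8667 [ 634.24450803 -196.06089182  147.10076835] [ 1.40604944 -0.70141594 -1.7824412 ] [-0.25846514 -0.34512138  0.02338673] [-1.50099870e-02  9.99887267e-01  1.31065856e-04 -3.69470453e-04]
4.9167 [ 634.19523088 -196.04513345  147.10271999] [ 0.90080156 -0.79402017 -2.31092594] [-0.29683393 -0.43692004  0.05594697] [-1.49706878e-02  9.99887808e-01  1.94435479e-04 -4.60737605e-04]
```

View pics/w4_c140_60.png

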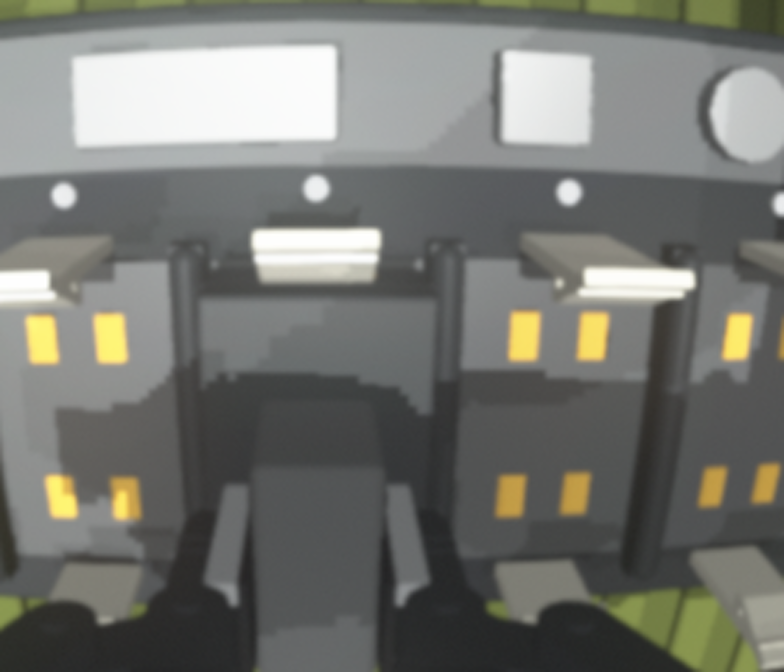

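Call:
{"fn": "apply_moves", "kwargs": {
  "plan": [1,0,0,-0.004,0,1,0,0,-0.008,0,1,0,0,-0.012,0,1,0,0,-0.015,0,1,0,0,-0.016,0,1,0,0,-0.016,0]
}}

```text
clock: 5.47
position: [633.9, -195.9, 131.7]
ee_rot: [-0.015, 1.0, 0.0, -0.001]
contact_force: [-0.1, -0.1, 0.0]
gripper_width: 20.9
```

Call:
{"fn": "apply_moves", "kwargs": {
  "plan": [1,0,0,-0.002,0,1,0,0,-0.004,0,1,0,0,-0.005,0,1,0,0,-0.005,0]
}}

```text
clock: 5.8
position: [634.0, -196.2, 131.5]
ee_rot: [-0.016, 1.0, -0.0, 0.0]
contact_force: [-6.7, 3.4, 16.8]
gripper_width: 21.0
```

```bash
python3 - <<'E'
from h import *
s=arm.read_state();print(s['clock'],s['position'],s['contact_force'])
grab('wrist','w5')
big('w5',140,60,420,300,2.8)
E
```

```text
5.8 [ 633.98629673 -196.16538841  131.52969101] [-6.71394612  3.37112973 16.77399283]
```

View pics/w5_c140_60.png

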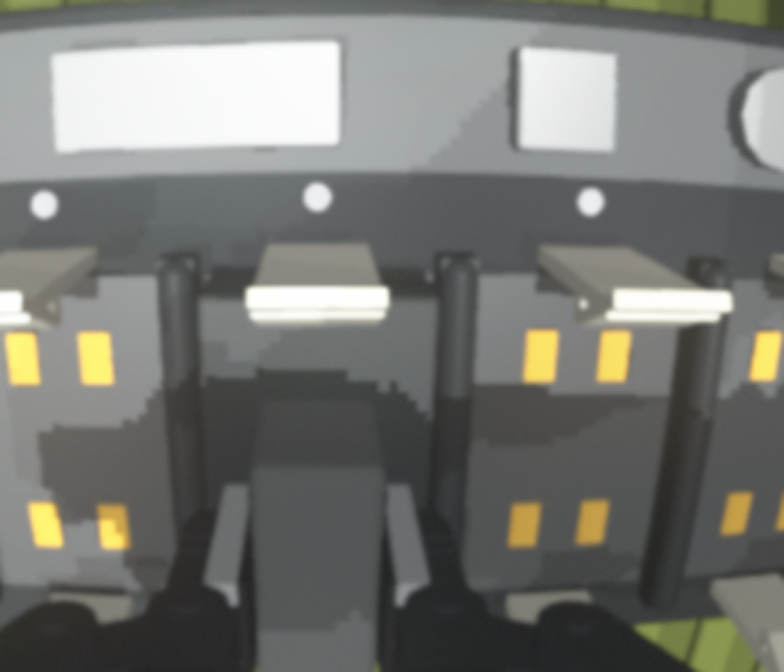

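Call:
{"fn": "apply_moves", "kwargs": {
  "plan": [1,0,0,0.004,0,-0.2,0,0,0.005,0,-0.2,0,0,0.005,0,-0.2,0,0,0.005,0,-0.2,0,0,0.04,0,-0.2,0,0,0.08,0,-0.2,0,0,0.12,0,-0.2,0,0,0.12,0]
}}

```text
clock: 6.52
position: [638.4, -197.7, 257.2]
ee_rot: [-0.016, 1.0, -0.003, 0.008]
contact_force: [1.0, -0.7, 3.0]
gripper_width: 51.2
```

Call:
{"fn": "apply_moves", "kwargs": {
  "plan": [-1,0,0.04,0,0,-1,0,0.08,0,0,-1,0,0.12,0,0,-1,0,0.16,0,-2,-1,0,0.2,0,-4,-1,0,0.24,0,-7,-1,0,0.28,0,-7,-1,0,0.32,0,-7]
}}

```text
clock: 7.18
position: [634.0, 125.8, 246.6]
ee_rot: [0.046, 0.999, -0.0, -0.0]
contact_force: [0.8, 0.2, -0.5]
gripper_width: 85.6
```

```bash
python3 - <<'E'
from h import *
s=arm.read_state();print(s['clock'],s['position'],s['ee_rot'])
im=grab('top','t6');W=cloud(im);big('t6',120,140,440,300,2.5)
print('A',pca(W,200,180,240,215,88,140),pca(W,200,180,240,215,120,140))
m=(abs(W[...,0]-633)<50)&(abs(W[...,1]+195)<28)
P=W[m&(W[...,2]>150)&(W[...,2]<165)];print('grip B',len(P),P.min(0).round(1),P.max(0).round(1),P.mean(0).round(1))
E
```

```text
7.1833 [634.01518555 125.77933806 246.62524402] [ 4.61443700e-02  9.98934732e-01 -1.32084031e-04 -2.84261264e-04]
A (93, array([595.6, 205.4]), np.float64(-74.3), array([598.2, 209.9]), array([43.6, 30.2]), 89.4) (3, array([604.5, 202.4]), np.float64(-82.0), array([604.5, 202.4]), array([0. , 5.8]), 8.1)
grip B 98 [ 584.2 -204.3  150. ] [ 680.7 -183.8  162.3] [ 631.2 -193.9  155.8]
```

View pics/t6_c120_140.png

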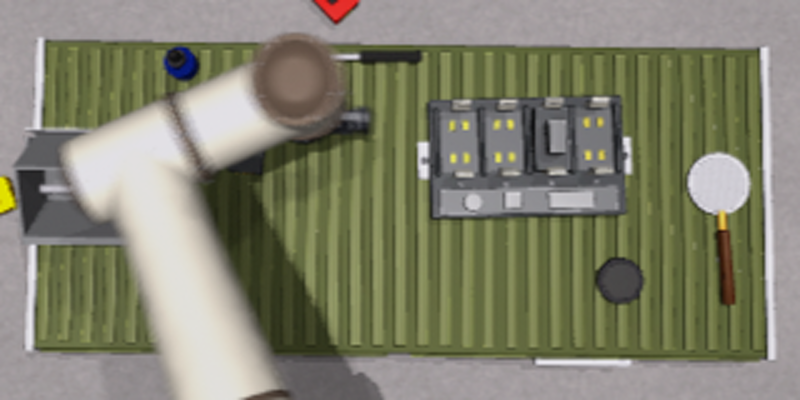

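Call:
{"fn": "apply_moves", "kwargs": {
  "plan": [-1,-0.004,0.035,-0.01,0,-1,-0.0075,0.07,-0.03,0,-1,-0.0075,0.0825,-0.045,0,-1,-0.0075,0.0825,-0.045,0,-1,-0.0075,0.0825,-0.045,0]
}}

```text
clock: 7.65
position: [626.3, 206.7, 200.5]
ee_rot: [0.045, 0.999, -0.001, -0.001]
contact_force: [-0.3, -0.3, -0.6]
gripper_width: 85.4
```

```bash
python3 - <<'E'
from h import *
s=arm.read_state();print(s['clock'],s['position'],s['ee_rot'])
grab('wrist','w7');im=grab('scene','s7');W=cloud(im)
m=(abs(W[...,0]-626)<60)&(abs(W[...,1]-208)<60)
for zl,zh in((88,104),(110,135)):
  P=W[m&(W[...,2]>zl)&(W[...,2]<zh)];q=cv2.minAreaRect(P[:,:2].astype(np.float32));print(len(P),q)
E
```

```text
7.65 [626.26333251 206.74486219 200.47184751] [ 0.04526501  0.99897347 -0.00109513 -0.00136975]
194 ((627.6483154296875, 209.06597900390625), (47.30120086669922, 84.62370300292969), 83.68270874023438)
110 ((627.7903442382812, 208.33985900878906), (24.88248634338379, 44.50699234008789), 82.91204071044922)
```

View pics/w7.png

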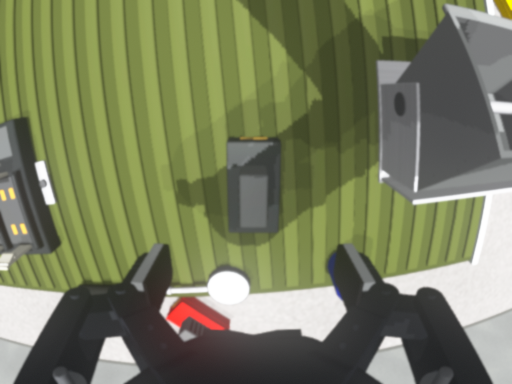

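Call:
{"fn": "apply_moves", "kwargs": {
  "plan": [-1,0.0005,0.001,-0.04,-0.5,-1,0.0005,0.001,-0.075,-0.5,-1,0.0005,0.001,-0.096,-0.5,-1,0.0005,0.001,-0.096,-0.5,1,0.0005,0.001,-0.096,-0.5,1,0.0005,0.001,-0.096,-0.5,1,0.0005,0.001,-0.096,-0.5,1,0.0005,0.001,-0.096,-0.5]
}}

```text
clock: 8.42
position: [628.6, 207.8, 108.9]
ee_rot: [0.05, 0.999, 0.001, 0.002]
contact_force: [-0.0, -0.3, -0.1]
gripper_width: 39.0
```

Call:
{"fn": "apply_moves", "kwargs": {
  "plan": [1,0,0,0,0,1,0,0,0,0,1,0,0,0,0]
}}

```text
clock: 8.67
position: [628.0, 207.5, 108.0]
ee_rot: [0.05, 0.999, 0.0, 0.001]
contact_force: [-0.8, -1.2, 6.6]
gripper_width: 21.3
```

Call:
{"fn": "apply_moves", "kwargs": {
  "plan": [1,0,0,0.04,0,1,0,0,0.08,0,1,0,-0.02,0.115,0,1,0,-0.055,0.118,1.5,1,0.001,-0.09,0.118,3,1,0.002,-0.125,0.118,4.5,1,0.002,-0.16,0.118,6,1,0.002,-0.195,0.118,7.5]
}}

```text
clock: 9.33
position: [628.4, 11.1, 223.2]
ee_rot: [-0.016, 1.0, 0.0, -0.001]
contact_force: [1.0, 0.5, -2.6]
gripper_width: 20.7
```

Call:
{"fn": "apply_moves", "kwargs": {
  "plan": [1,0,-0.035,0,0,1,0,-0.07,-0.01,0,1,0,-0.088,-0.02,0,1,0,-0.088,-0.034,0,1,0,-0.088,-0.034,0,1,0,-0.088,-0.034,0]
}}

```text
clock: 9.83
position: [628.4, -75.7, 188.7]
ee_rot: [-0.015, 1.0, 0.0, -0.002]
contact_force: [0.2, 0.7, -2.0]
gripper_width: 20.8
```

```bash
python3 - <<'E'
from h import *
s=arm.read_state();print(s['clock'],s['position'],s['ee_rot'],s['contact_force'])
grab('wrist','w8');big('w8',140,60,420,300,2.8);im=grab('scene','s8');W=cloud(im)
m=(abs(W[...,0]-630)<60)&(abs(W[...,1]+75)<40)
for zl,zh in((160,180),(192,212)):
  P=W[m&(W[...,2]>zl)&(W[...,2]<zh)];print(len(P),P.min(0).round(0),P.max(0).round(0))
E
```

```text
9.8333 [628.37657474 -75.72141012 188.68558756] [-1.47451318e-02  9.99889545e-01  6.27920587e-05 -1.86395404e-03] [ 0.24667399  0.65157113 -2.00485034]
154 [583. -99. 160.] [673. -47. 180.]
57 [609. -87. 192.] [651. -46. 211.]
```

View pics/w8_c140_60.png

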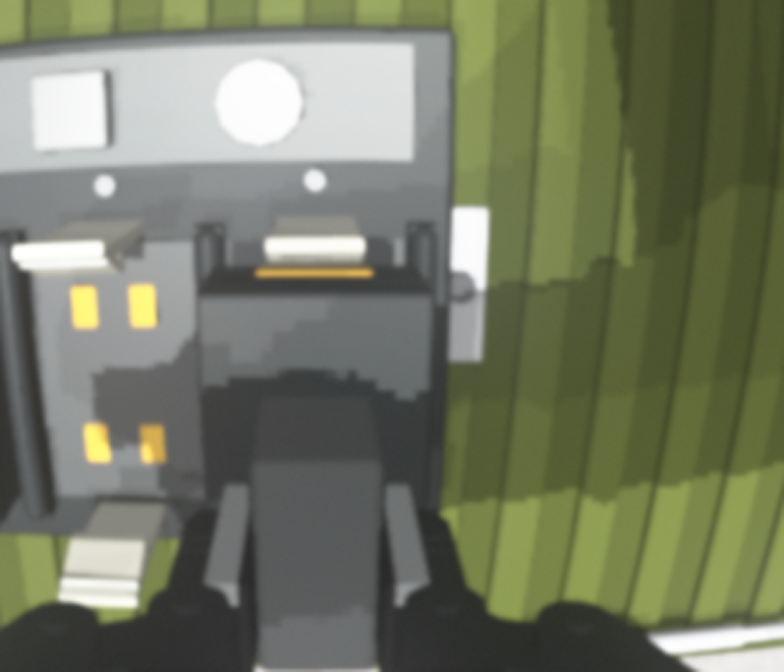

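Call:
{"fn": "apply_moves", "kwargs": {
  "plan": [1,0.0005,0,-0.006,0,1,0.0005,0,-0.014,0,1,0.0005,0,-0.02,0,1,0.0005,0,-0.026,0,1,0.0005,0,-0.03,0,1,0.0005,0,-0.034,0,1,0.0005,0,-0.038,0,1,0.0005,0,-0.038,0]
}}

```text
clock: 10.6
position: [629.9, -75.6, 151.6]
ee_rot: [-0.015, 1.0, 0.0, -0.0]
contact_force: [0.6, 0.2, -0.3]
gripper_width: 21.2
```

Call:
{"fn": "apply_moves", "kwargs": {
  "plan": [1,0,0,-0.004,0,1,0,0,-0.008,0,1,0,0,-0.012,0,1,0,0,-0.016,0,1,0,0,-0.02,0,1,0,0,-0.022,0,1,0,0,-0.022,0]
}}

```text
clock: 11.18
position: [629.9, -76.1, 133.8]
ee_rot: [-0.016, 1.0, -0.001, 0.001]
contact_force: [-5.4, 0.5, 15.8]
gripper_width: 20.6
```

```bash
python3 - <<'E'
from h import *
s=arm.read_state();print(s['clock'],s['position'],s['contact_force'])
grab('wrist','w9')
big('w9',140,60,420,300,2.8)
E
```

```text
11.1833 [629.86033148 -76.06543582 133.75399524] [-5.43574532  0.52460165 15.78643348]
```

View pics/w9_c140_60.png

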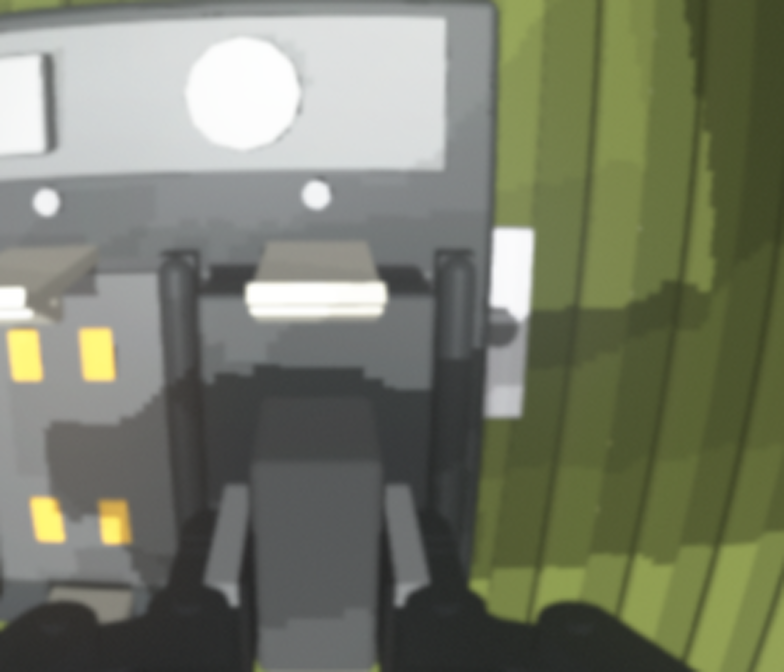

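Call:
{"fn": "apply_moves", "kwargs": {
  "plan": [1,0,0,0.004,0,-0.2,0,0,0.005,0,-0.2,0,0,0.005,0,-0.2,0,0,0.005,0,-0.2,0,0,0.04,0,-0.2,0,0,0.08,0,-0.2,0,0,0.1,0,-0.2,0,0,0.1,0]
}}

```text
clock: 11.9
position: [632.7, -75.9, 236.1]
ee_rot: [-0.015, 1.0, -0.0, 0.005]
contact_force: [0.6, -0.2, 0.4]
gripper_width: 51.0
```

Call:
{"fn": "apply_moves", "kwargs": {
  "plan": [1,-0.04,0.02,0,0,1,-0.08,0.05,0,0,1,-0.1,0.08,0,0,1,-0.12,0.11,0,0,1,-0.14,0.14,0,0,1,-0.16,0.17,0,0,1,-0.16,0.2,0,0,1,-0.16,0.2,0,0]
}}

```text
clock: 12.57
position: [469.1, 127.9, 229.9]
ee_rot: [-0.018, 1.0, 0.0, 0.0]
contact_force: [0.6, -0.0, -0.3]
gripper_width: 0.1
```

```bash
python3 - <<'E'
from h import *
s=arm.read_state();print(s['clock'],s['position'],s['ee_rot'],s['gripper_width'])
im=grab('top','t10');W=cloud(im);big('t10',280,170,380,240,7.5);big('t10',120,145,440,290,2.5)
c=np.array([609.9,-165.4]);a=np.radians(1.8);R=np.array([[np.cos(a),-np.sin(a)],[np.sin(a),np.cos(a)]])
D=(W[...,:2]-c)@R
for yb in(90,-30):
  m=(abs(D[...,0]-22)<30)&(abs(D[...,1]-yb)<28)&(W[...,2]>148)
  print('grip',D[m].mean(0).round(1),np.median(W[m][:,2]).round(1),D[m].min(0),D[m].max(0))
  m=(abs(D[...,0]-22)<37)&(abs(D[...,1]-yb)<28)&(W[...,2]>110)&(W[...,2]<140)
  print('body',np.median(W[m][:,2]).round(1),m.sum(), D[m].min(0),D[m].max(0))
m=(W[...,2]>136)&(W[...,2]<150)&(abs(D[...,0])<80)&(abs(D[...,1])<130)
n,l,s,cc=cv2.connectedComponentsWithStats(m.astype(np.uint8))
for i in range(1,n): 
  if s[i,4]>8: print(cc[i].round(1),s[i,4],D[l==i].mean(0).round(1),W[l==i][:,2].max().round(1))
# bin
m=(abs(W[...,0]-560)<100)&(abs(W[...,1]-413)<90)&(W[...,2]>130)
P=W[m];print(P[:,2].max(), P[P[:,2]>P[:,2].max()-8].mean(0))
for x in range(480,640,10):
  Q=P[abs(P[:,0]-x)<5]
  if len(Q):print(x,len(Q),np.percentile(Q[:,2],[5,50,95]).round(0),Q[:,1].min().round(0),Q[:,1].max().round(0))
E
```

```text
12.5667 [469.10803943 127.90159964 229.85029422] [-1.75201464e-02  9.99846420e-01  3.75988889e-04  1.96388541e-04] 0.09353274323720276
grip [19.5 90.4] 155.5 [-1.86271911 79.16238386] [ 40.82037318 101.96043356]
body 123.6 204 [-12.80068045  62.42080903] [ 58.87292066 117.81198905]
grip [ 20.4 -29.2] 155.4 [ -1.07443775 -39.67915629] [ 41.24689705 -17.37493788]
body 123.5 240 [-14.90393659 -57.69290388] [58.62624191 -2.2239261 ]
[341.4 180.4] 20 [ 67.2 -31.3] 149.7
[359.3 179.9] 18 [ 67.3 -89.6] 148.9
[303.9 181. ] 21 [67.3 90.1] 149.0
[322.2 181. ] 20 [66.3 30.5] 148.2
[341.9 208.2] 17 [-23.4 -29.6] 149.3
[360.1 207.5] 13 [-22.  -88.5] 149.3
[304.9 209.2] 14 [-24.2  89.8] 149.7
[323.2 208.5] 13 [-23.2  30.9] 148.6
229.77550117123997 [579.24087518 403.26057875 223.82042736]
490 127 [171. 175. 181.] 346.0 482.0
500 138 [160. 170. 180.] 346.0 481.0
510 139 [141. 152. 181.] 345.0 484.0
520 106 [131. 138. 189.] 345.0 482.0
530 41 [136. 172. 199.] 345.0 481.0
540 47 [133. 174. 202.] 336.0 483.0
550 49 [137. 172. 208.] 336.0 482.0
560 48 [136. 177. 213.] 335.0 481.0
570 58 [136. 184. 220.] 336.0 481.0
580 128 [141. 219. 225.] 335.0 481.0
590 150 [148. 205. 214.] 335.0 481.0
600 141 [144. 185. 195.] 335.0 484.0
610 109 [143. 167. 175.] 335.0 490.0
620 134 [138. 148. 158.] 335.0 490.0
630 99 [131. 138. 145.] 335.0 491.0
```

View pics/t10_c280_170.png

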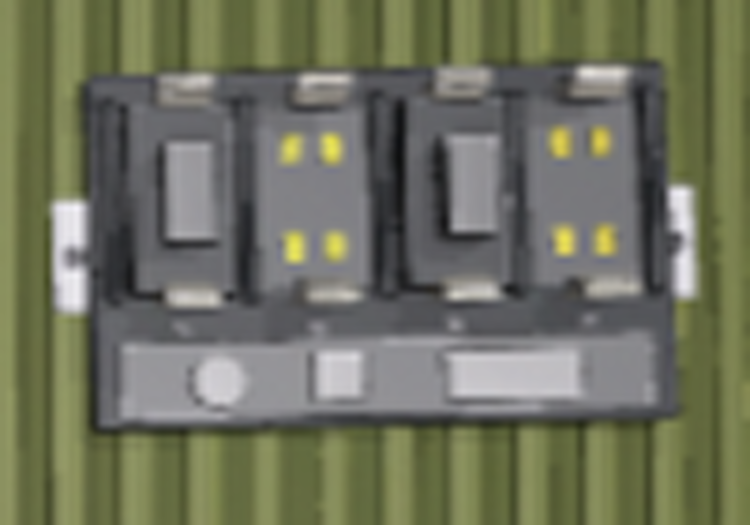

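View pics/t10_c120_145.png

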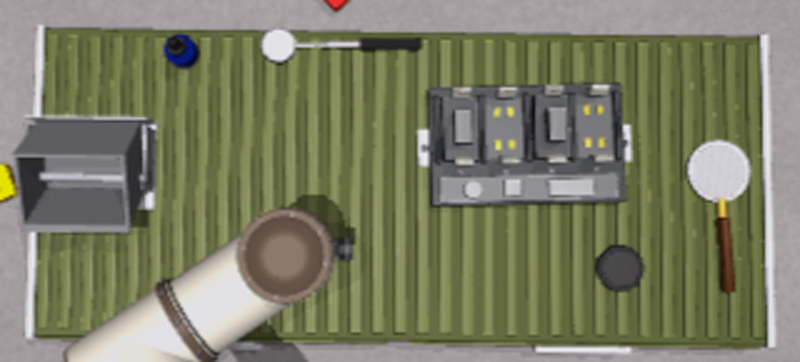

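Call:
{"fn": "apply_moves", "kwargs": {
  "plan": [1,-0.005,0.04,0,0,1,-0.01,0.08,0,0,1,-0.015,0.12,0,0,1,-0.02,0.16,0,0,1,-0.025,0.2,0,0,1,-0.03,0.24,0,0,1,-0.03,0.28,0,0,1,-0.03,0.285,0,0]
}}

```text
clock: 13.28
position: [440.0, 413.9, 228.2]
ee_rot: [-0.017, 1.0, -0.0, -0.0]
contact_force: [0.7, -0.5, 0.2]
gripper_width: 0.0
```

Call:
{"fn": "apply_moves", "kwargs": {
  "plan": [1,0,0,-0.03,0,1,0,0,-0.06,0,1,0,0,-0.065,0,1,0.01,0,-0.065,0,1,0.02,0,-0.065,0,1,0.03,0,-0.065,0,1,0.03,0,-0.065,0]
}}

```text
clock: 13.87
position: [472.8, 409.7, 167.2]
ee_rot: [-0.014, 1.0, 0.001, 0.001]
contact_force: [-0.0, 0.4, 0.6]
gripper_width: 0.1
```

Call:
{"fn": "apply_moves", "kwargs": {
  "plan": [1,0.005,0,0,0,1,0.01,0,0,0,1,0.015,0,0,0,1,0.02,0,0,0,1,0.02,0,0,0]
}}

```text
clock: 14.28
position: [490.2, 410.2, 167.3]
ee_rot: [-0.015, 1.0, 0.001, 0.001]
contact_force: [-1.3, 0.7, 0.8]
gripper_width: 0.1
```

Call:
{"fn": "apply_moves", "kwargs": {
  "plan": [1,0.003,0,0,0,1,0.006,0,0,0,1,0.009,0,0,0,1,0.012,0,0,0,1,0.012,0,0,0]
}}

```text
clock: 14.7
position: [502.8, 409.1, 164.9]
ee_rot: [-0.015, 1.0, -0.0, 0.0]
contact_force: [-0.4, 0.3, 0.1]
gripper_width: 0.5
```

Call:
{"fn": "apply_moves", "kwargs": {
  "plan": [1,0.002,0,0,0,1,0.004,0,0,0,1,0.006,0,0,0,1,0.006,0,0,0]
}}

```text
clock: 15.03
position: [508.3, 409.3, 165.2]
ee_rot: [-0.015, 1.0, -0.0, 0.0]
contact_force: [-0.5, 1.2, -0.1]
gripper_width: -0.2
```

```bash
python3 - <<'E'
from h import *
im=grab('scene','s11');W=cloud(im);big('s11',270,190,410,330,5)
m=(abs(W[...,0]-570)<120)&(abs(W[...,1]-413)<90)&(W[...,2]>150)&(W[...,2]<230)
P=W[m]
for x in range(480,660,10):
  Q=P[abs(P[:,0]-x)<5]
  if len(Q):print(x,len(Q),np.percentile(Q[:,2],[5,50,95]).round(0))
E
```

```text
490 2 [222. 226. 229.]
500 11 [187. 216. 227.]
510 19 [186. 199. 227.]
520 147 [198. 214. 227.]
530 438 [153. 182. 201.]
540 74 [154. 180. 200.]
550 64 [153. 176. 200.]
560 56 [156. 182. 200.]
570 66 [153. 177. 199.]
580 68 [154. 177. 199.]
590 66 [153. 182. 200.]
600 52 [157. 181. 199.]
610 52 [154. 184. 200.]
620 49 [152. 184. 200.]
630 463 [153. 178. 200.]
```

View pics/s11_c270_190.png

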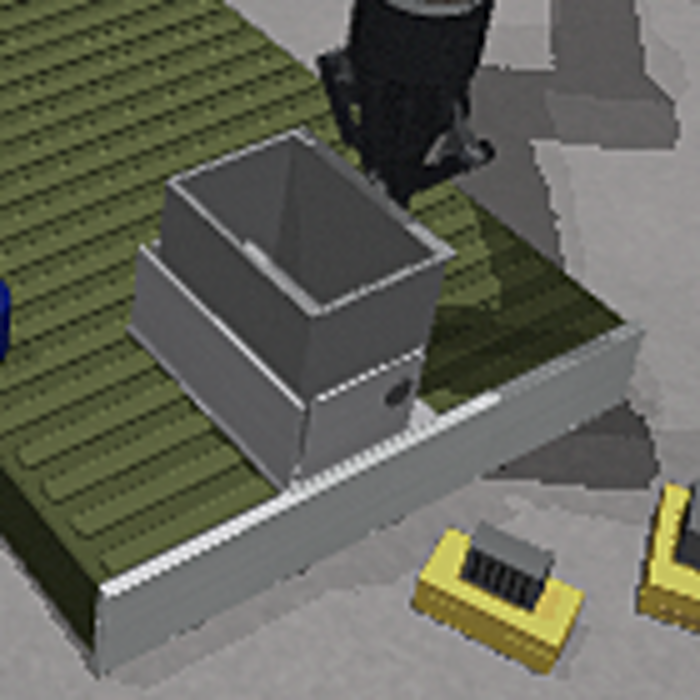

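Call:
{"fn": "apply_moves", "kwargs": {
  "plan": [1,0.002,0,0,0,1,0.004,0,0,0,1,0.004,0,0,0]
}}

```text
clock: 15.33
position: [508.5, 409.2, 165.1]
ee_rot: [-0.015, 1.0, -0.001, -0.003]
contact_force: [-11.7, 0.5, 4.2]
gripper_width: 0.2
```

Call:
{"fn": "apply_moves", "kwargs": {
  "plan": [1,-0.03,0,0,0,1,-0.06,0,0,0,1,-0.06,0,0.035,0,1,-0.06,-0.02,0.065,0,1,-0.05,-0.06,0.065,0,1,-0.04,-0.1,0.065,0,1,-0.03,-0.14,0.065,0,1,-0.02,-0.18,0.065,0]
}}

```text
clock: 16.0
position: [492.0, 227.9, 230.8]
ee_rot: [-0.016, 1.0, 0.0, 0.001]
contact_force: [0.7, 0.9, -0.8]
gripper_width: -0.1
```

Call:
{"fn": "apply_moves", "kwargs": {
  "plan": [1,0.01,-0.04,0,0,1,0.02,-0.08,0,0,1,0.03,-0.12,0,0,1,0.04,-0.16,0,0,1,0.05,-0.2,0,0,1,0.05,-0.24,0,0,1,0.058,-0.28,0,0,1,0.058,-0.315,-0.02,0]
}}

```text
clock: 16.67
position: [553.3, -88.3, 214.3]
ee_rot: [-0.015, 1.0, -0.001, 0.005]
contact_force: [1.2, -0.2, -0.8]
gripper_width: 0.2
```

Call:
{"fn": "apply_moves", "kwargs": {
  "plan": [1,0,-0.006,-0.03,0,1,0,-0.006,-0.06,0,1,0,-0.006,-0.06,0,1,0,-0.006,-0.06,0]
}}

```text
clock: 17.0
position: [549.3, -92.1, 149.5]
ee_rot: [-0.015, 1.0, -0.0, -0.002]
contact_force: [0.4, -0.6, 0.4]
gripper_width: -0.1
```

```bash
python3 - <<'E'
from h import *
s=arm.read_state();print(s['clock'],s['position'],s['ee_rot'])
grab('wrist','w12');im=grab('scene','s12')
big('s12',180,110,300,210,6)
E
```

```text
17.0 [549.30164985 -92.10410156 149.52517872] [-1.50524831e-02  9.99885418e-01 -4.66157526e-04 -1.53522660e-03]
```

View pics/w12.png

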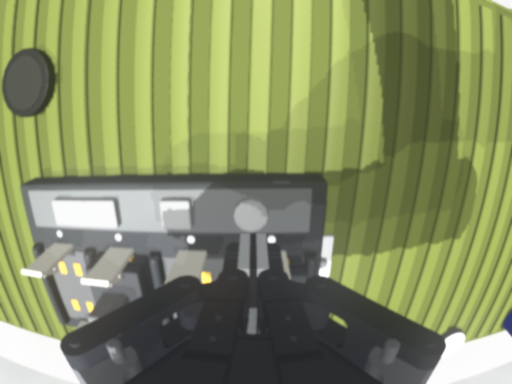

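View pics/s12_c180_110.png

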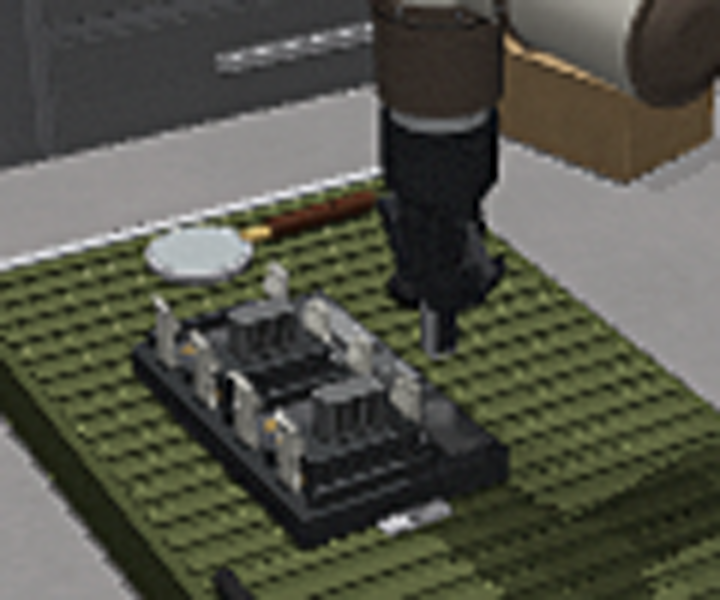

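Call:
{"fn": "apply_moves", "kwargs": {
  "plan": [1,0,0,-0.03,0,1,0,0,-0.042,0,1,0,0,-0.046,0,1,0,0,-0.049,0,1,0,0,-0.049,0]
}}

```text
clock: 17.52
position: [550.8, -91.2, 102.9]
ee_rot: [-0.016, 1.0, -0.0, 0.001]
contact_force: [-1.7, 0.5, 2.2]
gripper_width: 0.0
```

Call:
{"fn": "apply_moves", "kwargs": {
  "plan": [1,0,0,-0.002,0,1,0,0,-0.004,0,1,0,0,-0.006,0,1,0,0,-0.006,0]
}}

```text
clock: 17.85
position: [551.2, -91.3, 99.7]
ee_rot: [-0.016, 1.0, -0.0, 0.002]
contact_force: [-7.3, 3.1, 18.3]
gripper_width: -0.2
```

Call:
{"fn": "apply_moves", "kwargs": {
  "plan": [1,0,0,0.03,0,1,0.0017,-0.03,0.03,0,1,0.0017,-0.053,0.03,0,1,0.0017,-0.053,0.03,0,1,0.0017,-0.053,0.03,0]
}}

```text
clock: 18.27
position: [551.9, -145.5, 125.7]
ee_rot: [-0.014, 1.0, -0.0, 0.001]
contact_force: [-0.3, 0.1, -0.1]
gripper_width: 0.2
```

```bash
python3 - <<'E'
from h import *
s=arm.read_state();print(s['clock'],s['position'])
grab('wrist','w13');big('w13',20,160,340,300,2.5)
E
```

```text
18.2667 [ 551.8942844  -145.52067143  125.74672272]
```

View pics/w13_c20_160.png

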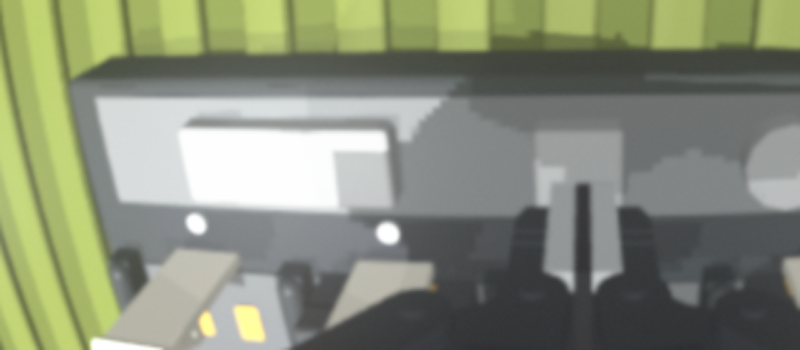

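Fingertips are centred on the square key (crop column about 580). Pressing.

Call:
{"fn": "apply_moves", "kwargs": {
  "plan": [1,0,0,-0.012,0,1,0,0,-0.02,0,1,0,0,-0.024,0,1,0,0,-0.028,0,1,0,0,-0.03,0,1,0,0,-0.03,0]
}}

```text
clock: 18.82
position: [551.5, -144.0, 99.5]
ee_rot: [-0.016, 1.0, -0.001, -0.0]
contact_force: [-7.3, 4.8, 22.4]
gripper_width: 0.2
```

Call:
{"fn": "apply_moves", "kwargs": {
  "plan": [1,0,0,0.03,0,1,0.0024,-0.035,0.03,0,1,0.0024,-0.077,0.03,0,1,0.0024,-0.077,0.03,0,1,0.0024,-0.077,0.03,0]
}}

```text
clock: 19.23
position: [553.5, -222.9, 124.8]
ee_rot: [-0.014, 1.0, 0.0, -0.0]
contact_force: [-0.3, 0.4, -0.5]
gripper_width: 0.1
```

Call:
{"fn": "apply_moves", "kwargs": {
  "plan": [1,0,0,-0.012,0,1,0,0,-0.02,0,1,0,0,-0.024,0,1,0,0,-0.028,0,1,0,0,-0.03,0,1,0,0,-0.03,0]
}}

```text
clock: 19.73
position: [553.6, -220.8, 99.6]
ee_rot: [-0.017, 1.0, -0.001, -0.001]
contact_force: [-8.3, 5.7, 22.0]
gripper_width: -0.2
```

Lift clear and check everything.

Call:
{"fn": "apply_moves", "kwargs": {
  "plan": [1,0,0,0.035,0,1,0,0,0.07,0,1,-0.03,0,0.11,0,1,-0.06,-0.03,0.14,0,1,-0.09,-0.06,0.14,0,1,-0.11,-0.1,0.14,0,1,-0.11,-0.14,0.14,0,1,-0.11,-0.18,0.14,0]
}}

```text
clock: 20.4
position: [443.2, -389.7, 236.7]
ee_rot: [-0.016, 1.0, -0.0, 0.001]
contact_force: [1.1, 0.4, -0.3]
gripper_width: 0.1
```

Call:
{"fn": "apply_moves", "kwargs": {
  "plan": [1,0,-0.01,0,0,1,0,-0.01,0,0,1,0,-0.01,0,0,1,0,-0.01,0,0]
}}

```text
clock: 20.73
position: [444.6, -398.2, 234.8]
ee_rot: [-0.016, 1.0, 0.0, -0.0]
contact_force: [0.7, -0.1, 0.2]
gripper_width: 0.1
```

```bash
python3 - <<'E'
from h import *
s=arm.read_state();print(s['clock'],s['position'])
im=grab('top','t14');W=cloud(im);big('t14',120,145,440,290,2.5);grab('scene','s14')
c=np.array([609.9,-165.4]);a=np.radians(1.8);R=np.array([[np.cos(a),-np.sin(a)],[np.sin(a),np.cos(a)]])
D=(W[...,:2]-c)@R
for yb in(90,-30):
  m=(abs(D[...,0]-22)<30)&(abs(D[...,1]-yb)<28)&(W[...,2]>148)
  print('grip',D[m].mean(0).round(1),np.median(W[m][:,2]).round(1))
m=(W[...,2]>136)&(W[...,2]<150)&(abs(D[...,0])<80)&(abs(D[...,1])<130)
n,l,s,cc=cv2.connectedComponentsWithStats(m.astype(np.uint8))
for i in range(1,n): 
  if s[i,4]>8: print(s[i,4],D[l==i].mean(0).round(1))
for x,y in((-58,75),(-58,22),(-58,-55)):
  m=np.hypot(D[...,0]-x,D[...,1]-y)<8;print('key z',np.median(W[m][:,2]).round(1))
m=(abs(W[...,0]-570)<110)&(abs(W[...,1]-413)<62)&(W[...,2]>190)
P=W[m]
for x in (510,520,530,620,630,640):
  Q=P[abs(P[:,0]-x)<5];print(x,len(Q),Q[:,2].max() if len(Q) else '')
E
```

```text
20.7333 [ 444.63087813 -398.19695757  234.80799979]
grip [19.5 90.3] 155.3
grip [ 20.4 -29.2] 156.0
22 [ 66.6 -30. ]
18 [ 67.3 -89.8]
20 [67.1 90. ]
20 [65.8 31. ]
15 [-22.7  30.7]
17 [-23.4 -30.2]
12 [-21.6 -90.5]
15 [-23.7  89.2]
key z 104.4
key z 104.8
key z 568.4
510 0 
520 62 205.2186661988601
530 98 206.4983946304135
620 33 204.8327087991711
630 40 207.12769224076396
640 0
```

View pics/t14_c120_145.png

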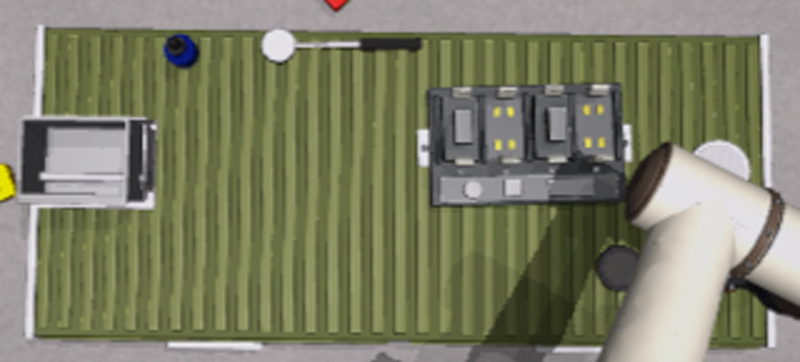

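View pics/s14.png

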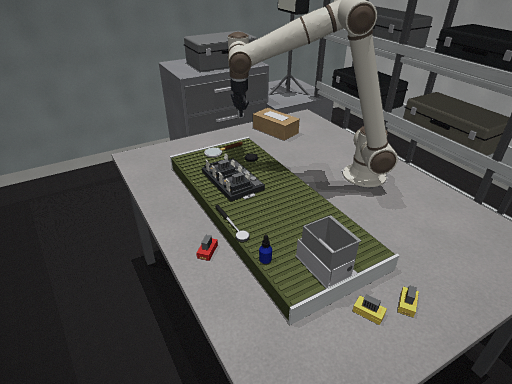

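```bash
python3 -c "
from bench import arm
print(arm.job_done())"
```

```text
the job is handed in; nothing more can be done
None
```

I set both packs on the kit's top into dock bays 1 and 3, pushed the bin upright, pressed the three keys in order, and handed the job in. That took about 21 s on the robot's clock; no verdict was reported. Only two packs were present, and I left the red and yellow look-alikes alone.

- **Packs:** both grip tops stand about 60 mm above the dock's top, which is the height they should have when home. They measure at dock x 19.5 and 20.4 mm and y 90.3 and -29.2 mm. Every hook around them stands where the empty bays' hooks do.
- **Keys:** round, square and bar each stopped at a tool height of about 99.6 mm under about 20 N, so each went fully down. The round and square keys read up again afterwards. The arm hid the bar in the last top picture, so I did not see it spring back.
- **Bin:** the rim is level front to back, and the push met the stop at about 12 N.
- **Other items:** the dropper bottle, mirror and lens cap look unmoved in the last pictures. The arm partly hid the magnifier in the last top picture; the visible part of it looks unmoved, and the tool did not go near it.

The only disagreement was small. When I set down the first pack, the wrist camera put the bay's centre about 2 mm to the right of the top camera's figure. I shifted the pack 1.5 mm, and it went in cleanly.

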